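# Hold the test fixture's lid open for inspection

## Robot

A 6-joint arm with a two-finger parallel gripper is mounted at the origin on the work surface. World frame = base frame: x ahead of the robot, y to its left, z up, the work surface at z = 0. Lengths are in m, angles in rad, forces in N, time in s.
With the tool pointing down it reaches from about 0.35 to 0.975 m from the base axis. Payload 4.9 kg.
Tool frame: the origin (TCP) lies on the centre line of the jaws, within the pads' length; the fingertips stand ctrl.tcp_to_tips ahead of it and the grasp point (between the pads) lies 3 mm ahead of it (ctrl.tcp_to_tips is the distance from the TCP to the fingertips, in m); z points along the fingers, y is the direction in which the jaws open and shut (so a half turn about z gives the same grasp; the last joint's range is limited). The gripper opens to 85 mm and grips with 20 to 120 N. Pads are 22 mm wide; open, the fingers measure 114 mm over their backs; the gripper's body (76 mm by 85 mm) begins 54 mm behind the grasp point. The pads swing forward as they close: fully open they stand 13 mm farther back than shut.
Start: joints at [1.196, 0.053, 1.613, -0, 1.476, -0.119], TCP at [0.158, 0.605, 0.253] pointing down, gripper open.
Joint ranges: [-3.01, 3.01], [-1.01, 2.22], [0.06, 2.58], [-1.02, 4.17], [0.09, 2.62], [-3.14, 3.14]. Speed limits (rad/s): [2.57, 2.57, 3.14, 3.14, 3.14, 3.14].

## Interface

Orientations are given as a rotation vector (axis times angle).
In Python, from station import ctrl, vision gives the robot as it stands.
- The arm moves only by the tool jog_arm, never from a script. Its argument "deltas" is a list of rows, each a list of 7 numbers: the turn, a rotation vector about the tool's x, y, z in rad, then the shift along the tool's x, y, z in cm, then the opening, from 0 (shut) to 1 (fully open). A call has 1 to 12 rows; each row shifts and turns the commanded pose from where the row before left it, along the tool's axes as they then stand; what a row does not reach is not made up. A row lasts 1/12 s, in which the tool goes at most 41.7 mm and 7.16 degrees, less where a joint would pass 70% of its speed; a pose out of reach is approached as far as the arm can. A call with a gripper value outside its range is refused whole. The fingers move at their own pace and stop on an object; "grip_force" is the grip in N (left out, the last holds). Time passes only in rows, so rows that do not move let the fingers close. It gives the time, the measured TCP pose, the force and the opening at its end, in the units of the state.
- ctrl.get_obs(): the state, without advancing time (a new reading comes with each control period).
- vision.get_image(name): name is "scene" or "top" or "wrist"; returns (picture, depth): 384x512x3 uint8, red, green, blue; 384x512 float32, m along the optical axis (not along the pixel's ray), 0 where there is no reading.
- vision.calibration(name): a dict with "fx", "fy", "cx", "cy" (pixels), "rvec" (rotation vector, rad) and "tvec" (3), from world to camera coordinates, as OpenCV has them; the wrist camera has in their place "hand_eye" (4x4, takes a point from camera to tool coordinates, whose origin is the TCP and whose axes are the flange's). Camera axes: x right, y down, z forward; pixel columns grow to the right and rows downward; lengths in m; the calibration is good to about 2 mm. A picture is of the moment at which its call begins: read the wrist's pose just before it. calibration takes no time and is no camera call.
- ctrl.finish_job(): hands the job in, once; it reports no verdict.
The state is a dict: "t": time; "q": joint angles; "dq": joint speeds; "effort": joint torques, N m; "tool_pos": TCP position; "tool_rot": TCP orientation; "contact_force": force on the tool from outside, world axes, zero at the start; "wrist_torque": the same for the moment, N m; "opening": finger opening in m.
Only numpy, scipy, OpenCV 4.12 (cv2) and the standard library are available. Lean on these libraries where they do the work, as an engineer would, in place of code of your own. Each camera call takes 0.05 s, during which the arm holds its last target. There are 200 camera calls.

## Task

Lift the glass jar off the lid of the circuit-board test fixture and stand it upright on the square cork pad, without dropping it or tipping it over. Then raise the fixture's hinged lid and hold it open at 45 degrees, within about 5 degrees, so that the board under it can be inspected; the lid falls shut when let go, so finish while still holding it steadily at that angle. Leave the other things on the bench where they are.

Things in the scene. Friction and masses are not known exactly. Their poses are not given: they have to be found in the camera images.
- fixture: The test fixture: a grey flat box, 220 (x) by 260 (y) by 65 mm high, fixed to the bench, with a green circuit board inside and an aluminium-framed, clear-windowed lid on top. Origin: centre of its underside, on the bench. Its x axis points horizontally from the handle side to the hinge side, its y axis runs along the hinge, z up. The closed lid's top is 75.5 mm above the bench.
- lid (a joint): Angle of the lid in rad: 0 shut (level), 0.785 at 45 degrees; stops at 1.35. Hinged along the fixture's far (+x) top edge. It swings freely (next to no friction) and falls shut from any angle; the lid weighs 0.36 to 0.59 kg, so the handle needs an upward push of about 2 to 3.5 N. While the jar stands on it, it must stay shut.
- lid_hinge (a point): Point on the hinge axis, mid-width, at the lid's underside: in the fixture's frame at x = +110, y = 0, z = 65.5 mm. Its axes turn with the lid and match the fixture's when the lid is shut; the lid turns about its y axis. The lid is a slab 10 mm thick that extends 220 mm towards -x from here and 130 mm to either side.
- lid_handle (a point): Middle of the lid's handle: a round black bar, 12 mm diameter, along y, 110 mm between the centres of its two end posts, carried 32 mm (bar centre) above the lid's top face, 12 mm in from the lid's free (front) edge. In the hinge point's frame at x = -208, y = 0, z = +42 mm. It can be pinched from above and may turn between the fingers as the lid swings. Its axes turn with the lid.
- jar: Glass jar with a black cap, 54 mm diameter, 75 mm high, 0.13 to 0.24 kg. It starts upright on the closed lid, clear of the handle. Origin: centre of its underside; z axis up.
- pad: Flat square cork pad, 120 by 120 mm and 4 mm thick, fixed on the bench to the left or right of the fixture. Origin: centre of its underside.
- parts_tray: Fixed grey open tray of small parts, 130 by 120 by 22 mm, on the other side of the fixture from the pad. Not needed. Origin: centre of its underside.
- amber_bottle: Small loose brown glass bottle, 34 mm diameter, 60 mm high, standing on the bench; leave it. Origin: centre of its underside.
- relay: Loose white plastic box, 50 by 70 by 28 mm, lying on the bench between the robot and the fixture; leave it. Origin: centre of its underside.
- screwdriver: Loose screwdriver, with a red handle, 160 mm long along its x axis, 26 mm thick at most, lying on the bench between the robot and the fixture; leave it. Origin: mid-length, at its underside.
- tip_tin: Loose low round tin, 52 mm diameter, 24 mm high, on the bench; leave it. Origin: centre of its underside.
There are look-alikes about, which are no part of the job. What is shaped like the jar but red or turquoise is not meant. Several things have the shape of the pad; the one meant has the colours described above.

How it is judged:
On the way:
1. the jar stands upright on the cork pad, let go, while the lid is shut (x of jar in the frame of pad between -0.045 and 0.045 m and y of jar in the frame of pad between -0.045 and 0.045 m and height (world z) of jar below 0.012 m and angle between jar's own z axis and vertical below 0.12 rad and linear speed of jar below 0.03 m/s and contact force between the fingers and jar below 0.1 N and value of joint lid below 0.15 rad), for 0.2 s.
At the end, for the whole second after the job is handed in: Lid at 45 degrees within 6 (0.68 to 0.89 rad), still (under 0.05 rad/s), held by the fingers (contact over 0.5 N), not touching the jar; jar upright (within 0.12 rad), at rest and let go on the cork pad, its centre within 45 mm of the pad's centre along each side (value of joint lid between 0.68 and 0.89 rad and velocity of joint lid between -0.05 and 0.05 rad/s and contact force between the fingers and lid above 0.5 N and contact force between jar and lid below 0.1 N and x of jar in the frame of pad between -0.045 and 0.045 m and y of jar in the frame of pad between -0.045 and 0.045 m and height (world z) of jar below 0.012 m and angle between jar's own z axis and vertical below 0.12 rad and linear speed of jar below 0.03 m/s and contact force between the fingers and jar below 0.1 N); the arm keeps its last pose, push and grip.
It fails at once if the jar is tipped over (angle between jar's own z axis and vertical above 0.6 rad).
It fails at once if the jar is dropped or thrown (over 0.6 m/s while not held) (linear speed of jar above 0.6 m/s and contact force between the fingers and jar below 0.05 N).
It fails at once if a loose bystander (bottle, white box, screwdriver or tin) is moved more than 30 mm (distance of any of amber_bottle, relay, screwdriver, tip_tin from where it was at the start of the episode above 0.03 m).
It also fails if it takes over 54 s, if anything falls off the work surface, if the arm or the gripper's body presses on something with over 40 N, if the wrist force passes 120 N, or if a joint passes its speed limit or range.

## Working session

There is one attempt and no reset: what is moved stays moved. The work goes in short steps, Python scripts to look and compute and a tool call to move; the robot and the scene stay as the last step left them, time stands still between calls to the robot, and variables do not carry over. Pictures are saved under pics/ and viewed, about 8 in all and at most 12, crops included, and the job is handed in when it is done.

Besides the shell and the picture viewer there is one more tool, called as a command line: name --pt "numbers of a row" for each row, then --argument value for the rest. jog_arm: Moves the arm, as the interface text tells. Its arguments: {"type":"object","properties":{"deltas":{"type":"array"},"grip_force":{"type":"number"}},"required":["deltas"]}

```bash
mkdir -p pics; cat > h.py <<'E'
import numpy as np, cv2
from scipy.spatial.transform import Rotation as R
from station import ctrl, vision
def cam(n):
    c=vision.calibration(n); o=ctrl.get_obs()
    K=(c['fx'],c['fy'],c['cx'],c['cy'])
    if 'hand_eye' in c:
        T=np.eye(4);T[:3,:3]=R.from_rotvec(o['tool_rot']).as_matrix();T[:3,3]=o['tool_pos'];T=T@np.array(c['hand_eye'])
    else:
        T=np.eye(4);T[:3,:3]=R.from_rotvec(c['rvec']).as_matrix();T[:3,3]=np.ravel(c['tvec']);T=np.linalg.inv(T)
    im,d=vision.get_image(n); return im,d,K,T
def world(d,K,T):
    v,u=np.indices(d.shape); P=np.stack([(u-K[2])/K[0]*d,(v-K[3])/K[1]*d,d],-1)
    return P@T[:3,:3].T+T[:3,3]
E
python3 - <<'E'
from h import *
print(ctrl.get_obs(), ctrl.tcp_to_tips)
for n in('top','scene'):
    im,d,K,T=cam(n); np.savez('pics/'+n,im=im,d=d,W=world(d,K,T),K=K,T=T)
    cv2.imwrite(f'pics/{n}.png',cv2.resize(im[:,:,::-1],(800,600)))
    print(n,K,T.round(3))
E
```

```text
{'t': 0.0, 'q': array([ 1.19600207e+00,  5.33366690e-02,  1.61426584e+00, -3.46482375e-06,
        1.47598455e+00, -1.18990210e-01]), 'dq': array([-0.00099272,  0.0005911 , -0.00026988, -0.00030128, -0.00173761,
        0.00049022]), 'effort': array([-1.01253336e-03, -3.93684840e+01, -3.70175064e+01, -1.62149977e-04,
        6.94793242e-03,  7.90048603e-06]), 'tool_pos': array([0.15792658, 0.60413636, 0.2520923 ]), 'tool_rot': array([-4.00658961e-01, -3.11544961e+00,  3.03867026e-03]), 'contact_force': array([-0.71548934, -0.14246633, -0.38172174]), 'wrist_torque': array([-0.06822198, -0.03447567,  0.01593139]), 'opening': 0.08550936360645099} 0.022
top (473.20110809434465, 473.20110809434465, 248.1300839584783, 195.08439269482832) [[-0.003 -0.989  0.145  0.353]
 [-1.     0.002 -0.01   0.117]
 [ 0.01  -0.146 -0.989  1.543]
 [ 0.     0.     0.     1.   ]]
scene (426.0929735785093, 426.0929735785093, 250.9069833641806, 190.82421749342407) [[ 0.793  0.373 -0.482  1.144]
 [ 0.609 -0.454  0.65  -0.698]
 [ 0.023 -0.809 -0.587  0.79 ]
 [ 0.     0.     0.     1.   ]]
```

View pics/top.png

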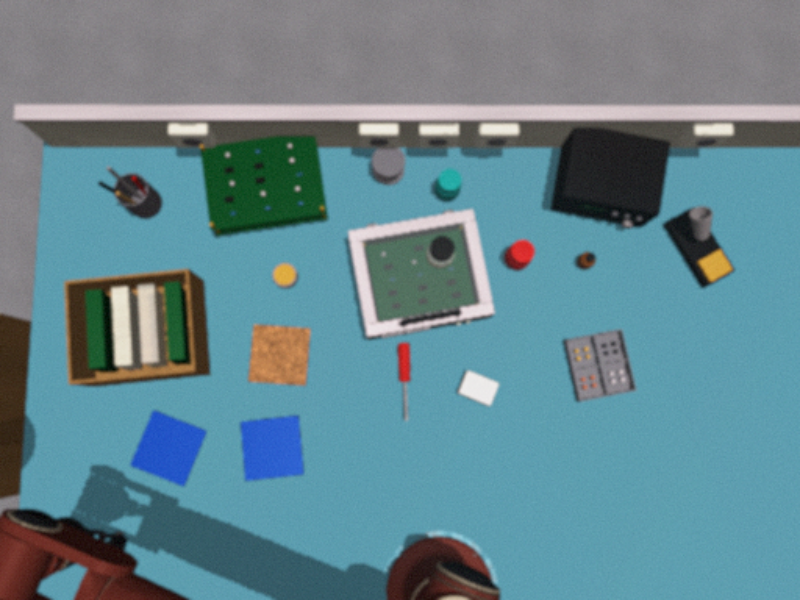

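View pics/scene.png

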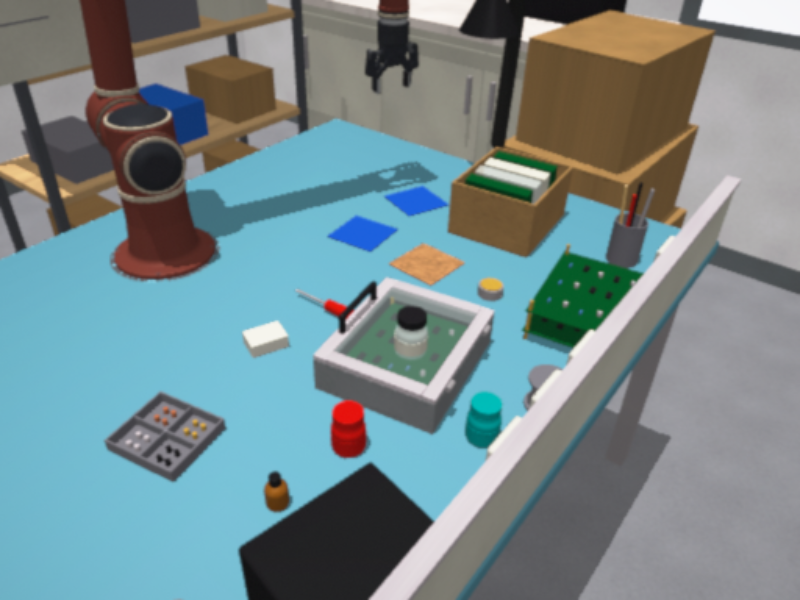

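Jar candidates (top view, 800 px): clear with black cap at (441,250), red at (520,254), turquoise at (449,183), grey cylinder at (388,163). I choose the black-capped one on the lid. Pad candidates: cork at (280,354), blue at (169,447) and (272,447). I choose the cork. The other loose things are the screwdriver (404,380), relay (479,387), tin (285,275) and bottle (587,261).

```bash
python3 - <<'E'
from h import *
z=np.load('pics/top.npz'); im,d,W,K,T=[z[k] for k in('im','d','W','K','T')]
im=im.astype(np.uint8)
def rayz(u,v,zz):
    u,v=u*.64,v*.64
    r=T[:3,:3]@np.array([(u-K[2])/K[0],(v-K[3])/K[1],1]); s=(zz-T[2,3])/r[2]; return (T[:3,3]+s*r)[:2]
# cork
hsv=cv2.cvtColor(im,cv2.COLOR_RGB2HSV)
m=np.zeros(d.shape,bool); m[200:255,150:205]=1
mm=(m&(hsv[...,0]<25)&(hsv[...,1]>70)).astype(np.uint8)
P=W[mm>0]; print('cork',len(P),P.mean(0),cv2.minAreaRect(P[:,:2].astype(np.float32)*1000))
# lid: height 70-82 in window
x=W; sel=np.zeros(d.shape,bool); sel[125:225,215:325]=1
s=sel&(x[...,2]>.066)&(x[...,2]<.085); P=x[s]; print('lid',len(P),P.mean(0),cv2.minAreaRect(P[:,:2].astype(np.float32)*1000))
white=sel&(hsv[...,1]<50)&(hsv[...,2]>150); P=x[white]; print('white',len(P),np.median(P,0),cv2.minAreaRect(P[:,:2].astype(np.float32)*1000))
s=sel&(x[...,2]>.13); P=x[s]; print('jarcap',len(P),P.mean(0),np.median(P,0), P.min(0),P.max(0))
print('jar px',rayz(441,250,.15),'lid corners',[rayz(*p,.0755).round(4) for p in((348,231),(473,210),(494,313),(366,338))])
print('handle ends',rayz(401,322,.11),rayz(461,314,.11))
s=sel&(x[...,2]>.095)&(x[...,2]<.125)&(x[...,0]<.62); P=x[s]; print('handle',len(P),P.mean(0) if len(P) else 0,cv2.minAreaRect(P[:,:2].astype(np.float32)*1000) if len(P)>3 else 0)
for n,(u,v) in dict(red=(520,254),tin=(285,275),relay=(479,387)).items(): print(n,W[int(v*.64),int(u*.64)])
print('screwdriver', rayz(404,345,.013),rayz(406,420,.005))
c=cv2.resize(im[120:260,140:330,::-1],None,fx=4,fy=4,interpolation=2); cv2.imwrite('pics/crop.png',c)
E
```

```text
cork 1294 [0.4753623  0.32765923 0.00601922] ((454.8394775390625, 246.25054931640625), (301.6706848144531, 132.76510620117188), 75.39005279541016)
lid 5191 [0.63468023 0.03789808 0.07499827] ((639.456787109375, 35.31584167480469), (228.74900817871094, 260.05682373046875), 10.375357627868652)
white 2113 [0.64944039 0.04625308 0.07470162] ((574.33935546875, 17.211837768554688), (400.604736328125, 277.2485046386719), 10.323695182800293)
jarcap 243 [0.62164545 0.01476488 0.34976239] [6.63935001e-01 3.77509869e-04 1.50175063e-01] [ 0.35255703 -0.02440308  0.13073192] [0.69247268 0.11703659 1.54315192]
jar px [ 6.64033631e-01 -5.93469326e-04] lid corners [array([0.7204, 0.182 ]), array([ 0.7643, -0.0736]), array([ 0.5514, -0.1115]), array([0.5016, 0.1451])]
handle ends [0.52935586 0.07616759] [ 0.54490881 -0.04141005]
handle 156 [0.53876978 0.01767073 0.11119256] ((539.1444091796875, 17.14474868774414), (12.668861389160156, 118.86766052246094), 10.327427864074707)
red [ 0.67431686 -0.16505034  0.07434255]
tin [0.63995874 0.31704449 0.01996758]
relay [ 0.40793171 -0.08360958  0.02232742]
screwdriver [0.49321909 0.06744924] [0.33930731 0.06405683]
```

View pics/crop.png

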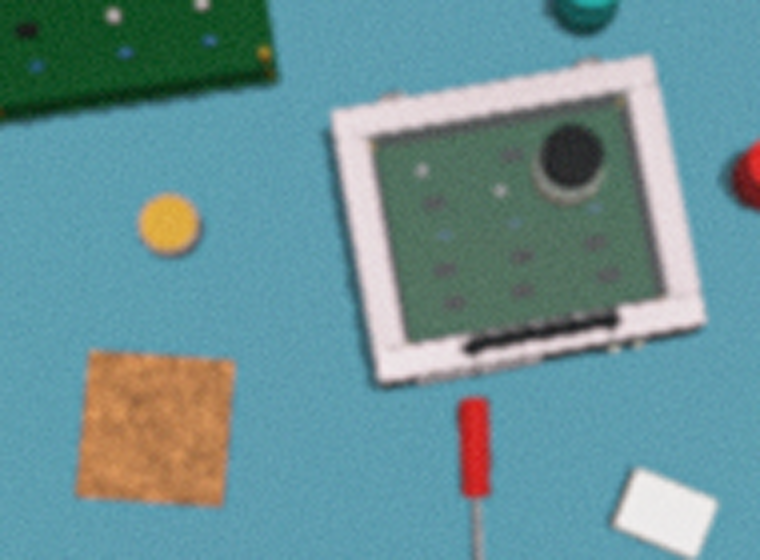

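The crop confirms the choice: black-capped clear jar at (570,157) on the lid window, cork pad centred at (157,429), handle from (466,347) to (618,321). In world: jar (0.664, 0.000), pad (0.474, 0.327), handle (0.539, 0.017), fixture yaw about 10.3°. I'll move above the jar first.

jog_arm --pt "0 0 0 -1.3 -1 0 1" --pt "0 0 0 -2.7 -1.9 0 1" --pt "0 0 0 -2.7 -1.9 0 1" --pt "0 0 0 -2.7 -1.9 0 1" --pt "0 0 0 -2.7 -1.9 0 1" --pt "0 0 0 -2.7 -1.9 0 1" --pt "0 0 0 -2.7 -1.9 0 1" --pt "0 0 0 -2.7 -1.9 0 1" --pt "0 0 0 -2.7 -1.9 0 1" --pt "0 0 0 -2.7 -1.9 0 1" --pt "0 0 0 -2.7 -1.9 0 1" --pt "0 0 0 -2.7 -1.9 0 1"

```text
t: 1.1
tool_pos: [0.4032, 0.3121, 0.253]
tool_rot: [-0.401, -3.116, 0.001]
contact_force: [0.4, 0.5, -0.3]
opening: 0.0852
```

jog_arm --pt "0 0 0 -2.7 -1.9 0 1" --pt "0 0 0 -2.7 -1.9 0 1" --pt "0 0 0 -2.7 -1.9 0 1" --pt "0 0 0 -2.7 -1.9 0 1" --pt "0 0 0 -2.7 -1.9 0 1" --pt "0 0 0 -2.7 -1.9 0 1" --pt "0 0 0 -2.7 -1.9 0 1" --pt "0 0 0 -2.7 -1.9 0 1" --pt "0 0 0 -2.7 -1.9 0 1" --pt "0 0 0 -2 -1.4 0 1" --pt "0 0 0 -1 -0.9 0 1" --pt "0 0 0 0 0 0 1"

```text
t: 2.1
tool_pos: [0.6182, 0.0549, 0.2527]
tool_rot: [-0.406, -3.115, 0.001]
contact_force: [-0.6, -0.4, -0.2]
opening: 0.0854
```

```bash
python3 - <<'E'
from h import *
o=ctrl.get_obs();print(o['t'],o['tool_pos'],R.from_rotvec(o['tool_rot']).as_matrix().round(3),o['q'].round(2))
im,d,K,T=cam('wrist');W=world(d,K,T)
s=(W[...,2]>.138)&(W[...,2]<.16)&(d>0.05)&(im.max(-1)<90)
P=W[s];print('cap',len(P),P.mean(0),np.percentile(P,2,0),np.percentile(P,98,0))
cv2.imwrite('pics/w1.png',im[:,:,::-1])
E
```

```text
2.1 [0.61819155 0.05489407 0.25274258] [[-0.967  0.256 -0.001]
 [ 0.256  0.967 -0.001]
 [ 0.001 -0.001 -1.   ]] [-0.03  0.04  1.62 -0.    1.48 -1.34]
cap 2577 [ 6.64457177e-01 -4.42848651e-05  1.49454436e-01] [ 0.64415964 -0.02197447  0.14019942] [0.68792169 0.02096281 0.15145997]
```

View pics/w1.png

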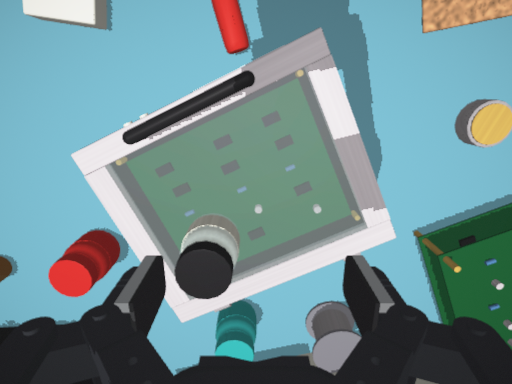

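The wrist view shows the black cap at (205,270), which measures (0.6645, 0.000, 0.150) and agrees with the top view. Next: move over it, descend and grip.

jog_arm --pt "0 0 0 -2 -1.4 0 1" --pt "0 0 0 -2 -1.4 0 1" --pt "0 0 0 -1.2 -0.8 0 1" --pt "0 0 0 -0.7 -0.5 0 1" --pt "0 0 0 0 0 0 1" --pt "0 0 0 0 0 1 1" --pt "0 0 0 0 0 2 1" --pt "0 0 0 0 0 2 1"

```text
t: 2.82
tool_pos: [0.6642, 0.0042, 0.2034]
tool_rot: [0.399, 3.114, 0.001]
contact_force: [0.3, -0.3, -0.4]
opening: 0.0854
```

jog_arm --pt "0 0 0 0 0 2 1" --pt "0 0 0 0 0 2 1" --pt "0 0 0 0 0 2 1" --pt "0 0 0 0 0 1.5 1" --pt "0 0 0 0 0 0.8 1" --pt "0 0 0 0 0 0.5 1" --pt "0 0 0 0 0 0 1" --pt "0 0 0 0 0 0 1"

```text
t: 3.48
tool_pos: [0.6648, 0.0031, 0.1162]
tool_rot: [0.4, 3.115, 0.0]
contact_force: [0.8, 0.2, 0.9]
opening: 0.0853
```

jog_arm --pt "0 0 0 0 -0.3 0 1" --pt "0 0 0 0 0 0 1" --pt "0 0 0 0 0 0 0.75" --pt "0 0 0 0 0 0 0.65" --pt "0 0 0 0 0 0 0.55" --pt "0 0 0 0 0 0 0.4" --pt "0 0 0 0 0 0 0.3" --pt "0 0 0 0 0 0 0.3" --pt "0 0 0 0 0 0 0.3" --pt "0 0 0 0 0 0 0.3" --grip_force 35

```text
t: 4.32
tool_pos: [0.664, -0.0, 0.116]
tool_rot: [0.401, 3.115, -0.0]
contact_force: [0.1, -0.9, 4.4]
opening: 0.0527
```

jog_arm --pt "0 0 0 0 0 0 0.3" --pt "0 0 0 0 0 -0.3 0.3" --pt "0 0 0 0 0 -0.6 0.3" --pt "0 0 0 0 0 -1 0.3" --pt "0 0 0 0 0 -1 0.3" --pt "0 0 0 0 0 0 0.3"

```text
t: 4.82
tool_pos: [0.6651, -0.0, 0.1474]
tool_rot: [0.4, 3.112, 0.0]
contact_force: [0.6, -0.6, -2.3]
opening: 0.0523
```

```bash
python3 - <<'E'
from h import *
o=ctrl.get_obs();print(o['t'],o['tool_pos'],R.from_rotvec(o['tool_rot']).as_matrix().round(3),o['opening'],o['contact_force'])
im,d,K,T=cam('scene');cv2.imwrite('pics/s2.png',cv2.resize(im[120:300,150:390,::-1],None,fx=3,fy=3))
E
```

```text
4.8167 [ 6.65050826e-01 -1.36021372e-05  1.47425285e-01] [[-0.967  0.253  0.004]
 [ 0.253  0.967 -0.   ]
 [-0.004  0.001 -1.   ]] 0.05230660865717674 [ 0.64601981 -0.59807505 -2.32870043]
```

View pics/s2.png

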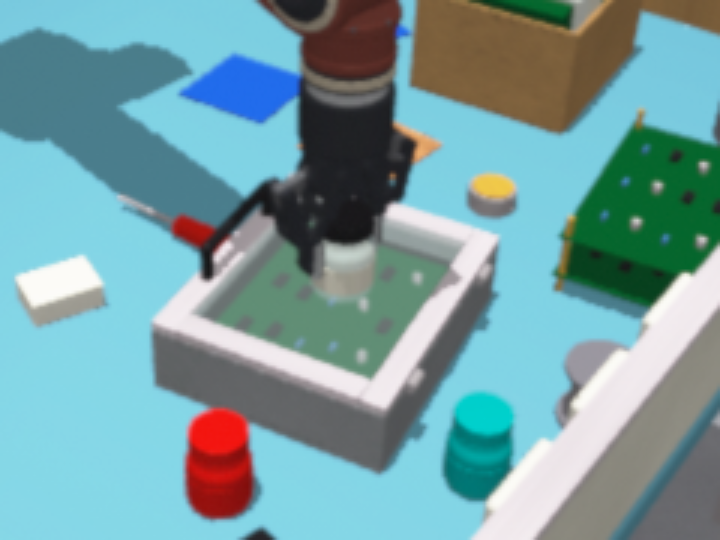

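The crop shows the jar at (345,265) held upright between the fingers, clear of the lid. I'll raise it and carry it to the pad.

jog_arm --pt "0 0 0 0 0 -1 0.3" --pt "0 0 0 0 0 -1.5 0.3" --pt "0 0 0 0 0 -1.5 0.3" --pt "0 0 0 0 0 -1.5 0.3" --pt "0 0 0 0 0 -1.5 0.3" --pt "0 0 0 0.5 0.5 -1 0.3" --pt "0 0 0 1 1 0 0.3" --pt "0 0 0 1.5 1.5 0 0.3" --pt "0 0 0 1.7 1.7 0 0.3" --pt "0 0 0 1.7 1.7 0 0.3" --pt "0 0 0 1.7 1.7 0 0.3" --pt "0 0 0 1.7 1.7 0 0.3"

```text
t: 5.87
tool_pos: [0.5917, 0.1215, 0.2235]
tool_rot: [-0.4, -3.114, -0.0]
contact_force: [0.1, 0.5, -2.4]
opening: 0.0527
```

jog_arm --pt "0 0 0 1.7 1.7 0 0.3" --pt "0 0 0 1.7 1.7 0 0.3" --pt "0 0 0 1.7 1.7 0 0.3" --pt "0 0 0 1.7 1.7 0 0.3" --pt "0 0 0 1.7 1.7 0 0.3" --pt "0 0 0 1.7 1.7 0 0.3" --pt "0 0 0 1.7 1.7 0 0.3" --pt "0 0 0 1.5 1.5 0 0.3" --pt "0 0 0 1.5 1.5 0 0.3" --pt "0 0 0 1 1 0 0.3" --pt "0 0 0 0.5 0.5 0 0.3" --pt "0 0 0 0 0 0 0.3"

```text
t: 6.87
tool_pos: [0.4752, 0.321, 0.2239]
tool_rot: [-0.397, -3.116, 0.0]
contact_force: [-0.2, -0.2, -2.1]
opening: 0.0525
```

```bash
python3 - <<'E'
from h import *
im,d,K,T=cam('wrist')
o=ctrl.get_obs();print(o['t'],o['tool_pos'],R.from_rotvec(o['tool_rot']).as_matrix().round(3),o['opening'],o['contact_force'])
cv2.imwrite('pics/w2.png',im[:,:,::-1])
W=world(d,K,T);hsv=cv2.cvtColor(im,cv2.COLOR_RGB2HSV)
s=(abs(W[...,2])<.02)&(hsv[...,0]<25)&(hsv[...,1]>70)&(d>.05)&(abs(W[...,0]-.474)<.09)&(abs(W[...,1]-.327)<.09)
P=W[s];print(len(P),P.min(0),P.max(0),cv2.minAreaRect(P[:,:2].astype(np.float32)*1000))
E
```

```text
6.9167 [0.47590008 0.32009973 0.22404836] [[-0.968  0.252 -0.   ]
 [ 0.252  0.968 -0.001]
 [-0.    -0.001 -1.   ]] 0.052220352763810374 [ 0.67135098 -0.28344151 -1.91427012]
10685 [0.41084554 0.26529708 0.00082197] [0.53704638 0.39179567 0.0070005 ] ((473.6891174316406, 328.30389404296875), (118.7433853149414, 118.68194580078125), 85.6474380493164)
```

jog_arm --pt "0 0 0 0.4 0.7 1 0.3" --pt "0 0 0 0 0 2 0.3" --pt "0 0 0 0 0 2 0.3" --pt "0 0 0 0 0 2 0.3" --pt "0 0 0 0 0 2 0.3" --pt "0 0 0 0 0 2 0.3" --pt "0 0 0 0 0 2 0.3" --pt "0 0 0 0 0 1.8 0.3" --pt "0 0 0 0 0 1 0.3" --pt "0 0 0 0 0 0.8 0.3" --pt "0 0 0 0 0 0.4 0.3" --pt "0 0 0 0 0 0 0.3"

```text
t: 7.92
tool_pos: [0.4742, 0.3273, 0.0536]
tool_rot: [-0.401, -3.115, 0.001]
contact_force: [-0.5, -0.3, -1.7]
opening: 0.0522
```

jog_arm --pt "0 0 0 0 0 0.2 0.3" --pt "0 0 0 0 0 0.2 0.3" --pt "0 0 0 0 0 0.1 0.3" --pt "0 0 0 0 0 0.1 0.3" --pt "0 0 0 0 0 0 0.3" --pt "0 0 0 0 0 0 0.3"

```text
t: 8.42
tool_pos: [0.4744, 0.3277, 0.0485]
tool_rot: [0.401, 3.116, 0.0]
contact_force: [-0.4, -0.4, -2.2]
opening: 0.0524
```

jog_arm --pt "0 0 0 0 0 0.1 0.3" --pt "0 0 0 0 0 0.1 0.3" --pt "0 0 0 0 0 0.1 0.3" --pt "0 0 0 0 0 0 0.3" --pt "0 0 0 0 0 0 0.3"

```text
t: 8.83
tool_pos: [0.4742, 0.3276, 0.0451]
tool_rot: [-0.401, -3.116, 0.0]
contact_force: [0.6, 0.4, -2.5]
opening: 0.0526
```

jog_arm --pt "0 0 0 0 0 0.1 0.3" --pt "0 0 0 0 0 0 0.3" --pt "0 0 0 0 0 0 0.3"

```text
t: 9.08
tool_pos: [0.4745, 0.3277, 0.0446]
tool_rot: [0.401, 3.116, 0.0]
contact_force: [-0.4, -0.6, -1.2]
opening: 0.0527
```

jog_arm --pt "0 0 0 0 0 0.1 0.3" --pt "0 0 0 0 0 0 0.3" --pt "0 0 0 0 0 0 0.3"

```text
t: 9.33
tool_pos: [0.4746, 0.3278, 0.0445]
tool_rot: [0.401, 3.116, -0.0]
contact_force: [-2.7, -2.1, 5.4]
opening: 0.0525
```

jog_arm --pt "0 0 0 0 0 0 0.65" --pt "0 0 0 0 0 0 0.68" --pt "0 0 0 0 0 0 0.72" --pt "0 0 0 0 0 0 0.8" --pt "0 0 0 0 0 0 0.9" --pt "0 0 0 0 0 0 1" --pt "0 0 0 0 0 0 1" --pt "0 0 0 0 0 0 1"

```text
t: 10.0
tool_pos: [0.4743, 0.3276, 0.0433]
tool_rot: [0.401, 3.116, 0.0]
contact_force: [0.1, -0.1, 0.2]
opening: 0.0855
```

jog_arm --pt "0 0 0 0 0 -0.5 1" --pt "0 0 0 0 0 -1 1" --pt "0 0 0 0 0 -2 1" --pt "0 0 0 0 0 -2 1" --pt "0 0 0 0 0 -2 1" --pt "0 0 0 0 0 -2 1" --pt "0 0 0 0 0 -2 1" --pt "0 0 0 0 0 -2 1" --pt "0 0 0 0 0 -2 1" --pt "0 0 0 0 0 -1.5 1" --pt "0 0 0 0 0 -0.5 1" --pt "0 0 0 0 0 0 1"

```text
t: 11.0
tool_pos: [0.4753, 0.3282, 0.2212]
tool_rot: [0.4, 3.112, 0.004]
contact_force: [1.8, -0.9, -0.0]
opening: 0.0855
```

```bash
python3 - <<'E'
from h import *
im,d,K,T=cam('wrist')
o=ctrl.get_obs();print(o['t'],o['tool_pos'],R.from_rotvec(o['tool_rot']).as_matrix().round(3),o['opening'],o['contact_force'])
cv2.imwrite('pics/w3.png',im[:,:,::-1])
W=world(d,K,T)
s=(W[...,2]>.07)&(W[...,2]<.09)&(d>0.05)&(im.max(-1)<90)&(abs(W[...,0]-.474)<.05)&(abs(W[...,1]-.327)<.05)
P=W[s];print('cap',len(P),P.mean(0),np.percentile(P,2,0),np.percentile(P,98,0))
E
```

```text
11.05 [0.47458876 0.32775415 0.21928702] [[-0.967  0.253  0.002]
 [ 0.253  0.967  0.001]
 [-0.001  0.001 -1.   ]] 0.0855320299802163 [ 0.18104649 -0.9061822  -1.13052325]
cap 2178 [0.47702259 0.32726152 0.0785882 ] [0.45586644 0.30628121 0.07441337] [0.4990003  0.34799812 0.08014941]
```

View pics/w3.png

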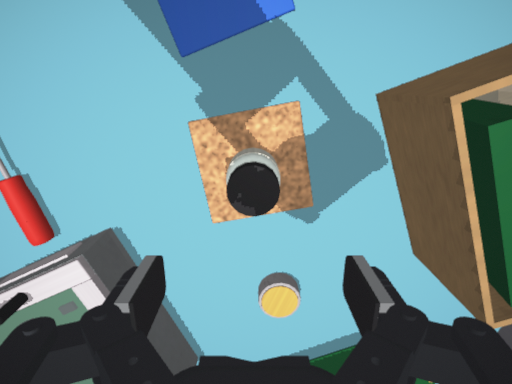

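The wrist view shows the jar (252,188) upright and free on the cork pad, with cap centre (0.477, 0.327), 3 mm off the pad centre. The tin and screwdriver are undisturbed. Now to the handle.

jog_arm --pt "0 0 0 -0.5 -1 0 1" --pt "0 0 0 -1 -2 0 1" --pt "0 0 0 -1.2 -2.4 0 1" --pt "0 0 0 -1.2 -2.4 0 1" --pt "0 0 0 -1.2 -2.4 0 1" --pt "0 0 0 -1.2 -2.4 0 1" --pt "0 0 0 -1.2 -2.4 0 1" --pt "0 0 0 -1.2 -2.4 0 1" --pt "0 0 0 -1.2 -2.4 0 1" --pt "0 0 0 -1.2 -2.4 0 1" --pt "0 0 0 -1.2 -2.4 0 1" --pt "0 0 0 -1.2 -2.4 0 1"

```text
t: 12.05
tool_pos: [0.5356, 0.0303, 0.2164]
tool_rot: [-0.401, -3.113, 0.001]
contact_force: [0.1, -0.2, 0.3]
opening: 0.0856
```

jog_arm --pt "0 0 0 -0.7 -1.4 0 1" --pt "0 0 0.06 0 0 0 1" --pt "0 0 0.115 0 0 0 1" --pt "0 0 0.115 0 0 0 1" --pt "0 0 0.115 0 0 0 1" --pt "0 0 0.115 0 0 0 1" --pt "0 0 0.115 0 0 0 1" --pt "0 0 0.115 0 0 0 1" --pt "0 0 0.115 0 0 0 1" --pt "0 0 0.115 0 0 0 1" --pt "0 0 0.11 0 0 0 1" --pt "0 0 0.05 0 0 0 1"

```text
t: 13.05
tool_pos: [0.5387, 0.0163, 0.2162]
tool_rot: [-2.023, -2.4, 0.003]
contact_force: [-0.2, -0.5, -0.3]
opening: 0.0855
```

```bash
python3 - <<'E'
from h import *
im,d,K,T=cam('wrist')
o=ctrl.get_obs();M=R.from_rotvec(o['tool_rot']).as_matrix();print(o['t'],o['tool_pos'],M.round(3),o['q'].round(2),o['contact_force'])
W=world(d,K,T)
s=(W[...,2]>.100)&(W[...,2]<.125)&(d>0.1)&(im.max(-1)<90)&(abs(W[...,0]-.539)<.06)&(abs(W[...,1]-.017)<.09)
P=W[s];r=cv2.minAreaRect(P[:,:2].astype(np.float32)*1000);print('bar',len(P),P.mean(0),P[:,2].max(),r)
c=np.array([*r[0],107.5])/1000
print('tool delta cm',(M.T@(c-o['tool_pos'])*100).round(2))
cv2.imwrite('pics/w4.png',im[:,:,::-1])
E
```

```text
13.1 [0.53870318 0.01633778 0.21630423] [[-0.17   0.986 -0.003]
 [ 0.986  0.17   0.   ]
 [ 0.001 -0.003 -1.   ]] [-0.11 -0.13  1.85 -0.    1.42 -0.28] [ 0.1835992  -0.07531257 -0.05597858]
bar 2190 [0.53775804 0.02575081 0.11195828] 0.11518222833145883 ((538.6531982421875, 19.717071533203125), (11.40878677368164, 119.98426055908203), 10.207253456115723)
tool delta cm [ 0.33  0.09 10.88]
```

View pics/w4.png

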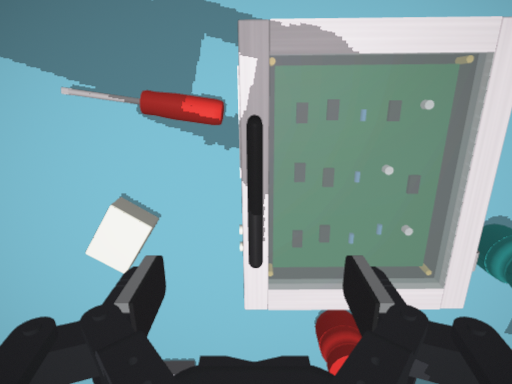

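The wrist view shows the bar from (255,120) to (256,265), along the tool x axis and midway between the jaws, with the lid shut and clear. I'll descend and pinch it.

jog_arm --pt "0 0 0 0.2 0 1 1" --pt "0 0 0 0 0 2 1" --pt "0 0 0 0 0 2 1" --pt "0 0 0 0 0 2 1" --pt "0 0 0 0 0 1.5 1" --pt "0 0 0 0 0 1 1" --pt "0 0 0 0 0 0.5 1" --pt "0 0 0 0 0 0.3 1" --pt "0 0 0 0 0 0 1" --pt "0 0 0 0 0 0 0.6" --pt "0 0 0 0 0 0 0.4" --pt "0 0 0 0 0 0 0.3" --grip_force 30

```text
t: 14.1
tool_pos: [0.5402, 0.0188, 0.1164]
tool_rot: [2.018, 2.406, 0.002]
contact_force: [0.1, -1.3, 0.1]
opening: 0.0518
```

jog_arm --pt "0 0 0 0 0 0 0.2" --pt "0 0 0 0 0 0 0.15" --pt "0 0 0 0 0 0 0.1" --pt "0 0 0 0 0 0 0" --pt "0 0 0 0 0 0 0" --pt "0 0 0 0 0 0 0" --pt "0 0 0 0 0 0 0" --pt "0 0 0 0 0 0 0"

```text
t: 14.77
tool_pos: [0.5386, 0.0187, 0.1156]
tool_rot: [-2.017, -2.406, 0.004]
contact_force: [-5.0, -0.2, 5.2]
opening: 0.0106
```

```bash
cat > arc.py <<'E'
# rows for lid motion: lid angle per row, tool turned by frac of it; grasp = fixed point TCP+g along tool z at the bar
from h import *
def rows(th0,th1,n,frac,g):
    M=R.from_rotvec(ctrl.get_obs()['tool_rot']).as_matrix()
    s=np.sign(M[0,1]); xa=M[:,1]*s; xa[2]=0; xa/=np.linalg.norm(xa); za=np.array([0,0,1.]); ya=np.cross(za,xa)
    bar=lambda t: R.from_rotvec(ya*t).apply(-.208*xa+.042*za)
    th=np.linspace(th0,th1,n+1); A=M; p=bar(th[0])-A[:,2]*g
    for a,b in zip(th,th[1:]):
        B=R.from_rotvec(ya*(b-a)*frac).as_matrix()@A; q=bar(b)-B[:,2]*g
        print((R.from_matrix(A.T@B).as_rotvec()).round(4),(A.T@(q-p)*100).round(2)); A,p=B,q
E
python3 - <<'E'
from arc import *
o=ctrl.get_obs();print(o['t'],o['tool_pos'],o['opening'],o['contact_force'])
rows(0,.785,12,.6,o['tool_pos'][2]-.1075)
E
```

```text
14.7667 [0.53861391 0.01873896 0.11564247] 0.01056364495694704 [-4.97063903 -0.15278882  5.17194866]
[ 0.0392 -0.     -0.    ] [-0.    0.35 -1.35]
[ 0.0392 -0.     -0.    ] [-0.    0.38 -1.34]
[ 0.0392 -0.     -0.    ] [-0.    0.42 -1.33]
[ 0.0392 -0.     -0.    ] [-0.    0.45 -1.32]
[ 0.0392 -0.     -0.    ] [-0.    0.49 -1.31]
[ 0.0392 -0.     -0.    ] [-0.    0.52 -1.3 ]
[ 0.0392 -0.     -0.    ] [-0.    0.55 -1.29]
[ 0.0392 -0.     -0.    ] [-0.    0.59 -1.27]
[ 0.0392 -0.     -0.    ] [-0.    0.62 -1.26]
[ 0.0392 -0.     -0.    ] [-0.    0.65 -1.24]
[ 0.0392 -0.     -0.    ] [-0.    0.69 -1.22]
[ 0.0392 -0.     -0.    ] [-0.    0.72 -1.21]
```

jog_arm --pt "0.02 0 0 0 0.17 -0.67 0" --pt "0.02 0 0 0 0.18 -0.67 0" --pt "0.02 0 0 0 0.19 -0.67 0" --pt "0.02 0 0 0 0.19 -0.67 0" --pt "0.02 0 0 0 0.21 -0.67 0" --pt "0.02 0 0 0 0.21 -0.66 0" --pt "0.02 0 0 0 0.22 -0.66 0" --pt "0.02 0 0 0 0.23 -0.66 0" --pt "0.02 0 0 0 0.24 -0.66 0" --pt "0.02 0 0 0 0.25 -0.65 0" --pt "0.02 0 0 0 0.26 -0.65 0" --pt "0.02 0 0 0 0.26 -0.65 0"

```text
t: 15.77
tool_pos: [0.5707, 0.0245, 0.1903]
tool_rot: [-1.907, -2.273, 0.285]
contact_force: [-8.5, -1.1, 3.3]
opening: 0.0107
```

```bash
cat >> arc.py <<'E'
def lid(g=.008):
    o=ctrl.get_obs();M=R.from_rotvec(o['tool_rot']).as_matrix();b=o['tool_pos']+M[:,2]*g
    xa=np.array([np.cos(.1785),np.sin(.1785),0]);h=np.array([.5386,.0187,0])+.208*xa  # hinge from bar at shut
    x=(b-h)@xa; z=b[2]-.0655
    print('t',o['t'],'pos',o['tool_pos'],'r',np.hypot(x,z),'lid est deg',np.degrees(np.arctan2(z,-x)-np.arctan2(.042,.208)),'tilt',np.degrees(np.arccos(-M[2,2])),'F',o['contact_force'],'tau',o['wrist_torque'],'open',o['opening'],'dq',abs(o['dq']).max())
E
python3 -c "
from arc import *
lid()"
```

```text
t 15.7667 pos [0.57074828 0.02454048 0.1903042 ] r 0.21245961992578158 lid est deg 22.01596190645477 tilt 14.337210078418442 F [-8.48370798 -1.1386375   3.25810849] tau [-0.31602382  1.52421459  0.03101539] open 0.010666989284847557 dq 0.3496857749267806
```

jog_arm --pt "0.02 0 0 0 0.27 -0.65 0" --pt "0.02 0 0 0 0.28 -0.65 0" --pt "0.02 0 0 0 0.29 -0.64 0" --pt "0.02 0 0 0 0.29 -0.64 0" --pt "0.02 0 0 0 0.3 -0.63 0" --pt "0.02 0 0 0 0.31 -0.63 0" --pt "0.02 0 0 0 0.32 -0.62 0" --pt "0.02 0 0 0 0.33 -0.62 0" --pt "0.02 0 0 0 0.34 -0.61 0" --pt "0.02 0 0 0 0.35 -0.61 0" --pt "0.02 0 0 0 0.36 -0.6 0" --pt "0 0 0 0 0 0 0"

```text
t: 16.77
tool_pos: [0.6268, 0.0346, 0.2472]
tool_rot: [-1.798, -2.143, 0.509]
contact_force: [-10.2, -0.6, 10.7]
opening: 0.0107
```

jog_arm --pt "0 0 0 0 0 0 0" --pt "0 0 0 0 0 0 0" --pt "0 0 0 0 0 0 0" --pt "0 0 0 0 0 0 0"

```text
t: 17.1
tool_pos: [0.6261, 0.0345, 0.2467]
tool_rot: [-1.798, -2.143, 0.508]
contact_force: [-8.5, -0.5, 8.6]
opening: 0.0109
```

```bash
python3 - <<'E'
from arc import *
lid()
im,d,K,T=cam('scene');W=world(d,K,T)
# measure lid plane: light frame pixels above the closed height
hsv=cv2.cvtColor(im,cv2.COLOR_RGB2HSV)
xa=np.array([np.cos(.1785),np.sin(.1785),0]);ya=np.array([-xa[1],xa[0],0]);h=np.array([.5386,.0187,0])+.208*xa
L=W-h; X=L@xa;Y=L@ya;Z=W[...,2]-.0655
s=(hsv[...,1]<60)&(hsv[...,2]>90)&(abs(Y)<.135)&(X<0.0)&(X>-.22)&(Z>.02)&(Z<.25)
P=np.c_[X[s],Z[s]]; print(len(P)); v=cv2.fitLine(P.astype(np.float32),cv2.DIST_HUBER,0,.01,.01).ravel();print('plane deg',np.degrees(np.arctan2(-v[1],v[0])),v)
cv2.imwrite('pics/s3.png',cv2.resize(im[90:330,120:440,::-1],None,fx=2.4,fy=2.4))
E
```

```text
t 17.1 pos [0.62608294 0.03454791 0.24674539] r 0.21298363826392114 lid est deg 43.411854816619005 tilt 26.690342257393187 F [-8.48331814 -0.54800056  8.61171106] tau [-0.11416701  1.83745343 -0.08394401] open 0.010860582581377258 dq 0.0028460784178204056
3083
plane deg 43.20449 [ 0.7289149  -0.6846043  -0.07110437  0.07816637]
```

View pics/s3.png

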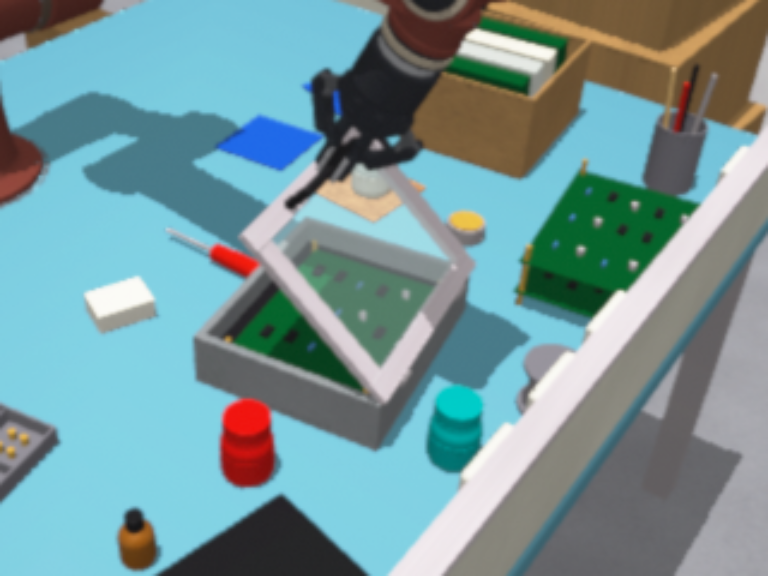

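The lid stands open, held at the handle (290,205) at about 43°; the jar (370,185) is still on the pad and the bystanders are in place. I'll add one small step, let it settle and check again.

jog_arm --pt "0.02 0 0 0 0.36 -0.6 0" --pt "0 0 0 0 0 0 0" --pt "0 0 0 0 0 0 0" --pt "0 0 0 0 0 0 0" --pt "0 0 0 0 0 0 0" --pt "0 0 0 0 0 0 0" --pt "0 0 0 0 0 0 0" --pt "0 0 0 0 0 0 0"

```text
t: 17.82
tool_pos: [0.6318, 0.0356, 0.2506]
tool_rot: [-1.788, -2.131, 0.528]
contact_force: [-9.4, -0.0, 9.5]
opening: 0.0107
```

```bash
python3 - <<'E'
from arc import *
lid()
im,d,K,T=cam('top');W=world(d,K,T)
s=(im.max(-1)<80)&(W[...,2]>.06)&(W[...,2]<.1)&(abs(W[...,0]-.475)<.05)&(abs(W[...,1]-.328)<.05)
print('cap',s.sum(),W[s].mean(0) if s.any() else 0)
lid()
E
```

```text
t 17.8167 pos [0.63184907 0.03557498 0.25057995] r 0.21299908840323417 lid est deg 45.27420517619926 tilt 27.839663862900426 F [-9.41165408 -0.03043008  9.50057602] tau [-0.10295402  1.89136733 -0.09807723] open 0.01066054107999593 dq 0.002150791284713605
cap 153 [0.47967709 0.32486308 0.07879332]
t 17.8667 pos [0.63181524 0.03559244 0.25055612] r 0.212996064810641 lid est deg 45.26385368245131 tilt 27.84221396512784 F [-8.62743248  0.06862429  9.73148283] tau [-0.10821714  1.88627573 -0.10110262] open 0.01029331848467837 dq 0.001280132986799164
```

```bash
python3 -c "
from h import *
print(ctrl.finish_job())"
```

```text
the job is handed in; nothing more can be done
None
```

I moved the jar from the lid to the cork pad, then raised the lid to about 45° and handed the job in at about 17.9 s with the gripper still holding the handle.

**Jar:** After release, the wrist camera put its cap 3 mm from the pad centre with its top at 79–80 mm, so it stands upright. The last top-camera check put it about 6 mm from the centre, still well inside the 45 mm limit.

**Lid:** The tool pose gave 45.3°, with the joints nearly still (under 0.003 rad/s). The camera's own plane fit gave 43.2° just before the last small step, when the tool pose read 43.4°; I did not repeat it afterwards. The gripper was holding against a steady force of about 13 N, more than the lid's weight needs, so the arm is pulling slightly against the hinge.

**Bystanders:** In the last picture I viewed, before the final step, the bottle, white box, screwdriver and tin looked undisturbed. I did not measure them.

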